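Snap the vent cap into a culture box lid

TASK

Stand the vent cap, flange down, in the round boss on the culture box lid and let go of it. Then put the sleeve pusher over it, press straight down until the flange snaps home under the hooks, and keep it firmly pressed for about a second without overloading the thin lid. Stand the pusher upright on the bench again and leave everything else where it is.

Things in the scene. Friction and masses are not known exactly. Their poses are not given: they have to be found in the camera images.
- box: The culture box, fixed in a low metal nest (150 x 116 mm) on the bench: clear box, white lid 134 x 100 mm, lid top 76 mm above the bench. Origin on the bench under its middle, z up, x along the long side. On the lid's middle stands a round white boss, 69 mm outside, 57 mm inside, 16 mm high.
- vent (a point): On the boss's axis, level with its top rim, 92 mm above the bench; axes as the box. The bore ends on a flat rubber gasket 11.8 mm below the rim, which gives 1 mm for 8 N. Four springy hooks in its wall, at 45, 135, 225 and 315 degrees from x, reach in to 24 mm from the axis; their noses slope down inward from the rim, with square undersides 7.3 mm below it.
- cap_mid (a point): Vent cap: grey plastic, loose, on its flange, 27 mm tall, 28 to 46 g. Round flange 54 mm across, 5 mm thick, its edge tapering to 49 mm below; on it a round chimney 31 mm across, 22 mm tall. Point on the axis, 13.5 mm above the underside, z up. Yaw is free. Stood in the boss on the hooks' slopes, this point is about 7 mm above the vent point; snapped home, 1 mm above it.
- cap: The same cap, origin at the centre of its underside. Pressed in, the hooks resist more and more and give way in the last millimetre, at some 12 to 17 N; the force drops as they snap over the flange, and the gasket bears the rest. More than 21 N on the cap would spoil the thin lid. Keep it pressed with a firm 14 to 18 N.
- pusher_mid (a point): Sleeve pusher: aluminium, loose, upright on its open sleeve end, 104 mm tall, 0.17 to 0.29 kg. Sleeve 44 mm outside, 36 mm inside, 30 mm tall, hollow 26 mm deep from below; from 37 mm to the top a plain round handle 28 mm across. Point on the axis, 52 mm above the lower end, z up. The sleeve goes over the cap's chimney and bears on its flange.
- plug_mid (a point): Bystander: a blanking plug, grey plastic, of the same flange (54 mm) but with only a low round top, 9 mm tall in all, no chimney. Point on the axis, 4.5 mm up.
- tamper_mid (a point): Bystander: a slim solid aluminium tamper standing upright, 88 mm tall, foot 26 mm across, knob 30 mm across near the top. Point on the axis, 44 mm up.
- jar1_mid (a point): Bystander: a glass jar with white cap, 60 mm across, 85 mm tall, beyond the box. Point at its middle.
- jar2_mid (a point): Bystander: a second such jar. Point at its middle.
- dish_mid (a point): Bystander: a clear flat culture dish, 90 mm across, 15 mm high, to the right. Point at its middle.
- tweezers_mid (a point): Bystander: steel tweezers lying flat, 139 mm long, to the left. Point near their middle; x along them.
- marker_mid (a point): Bystander: a marker pen lying flat, 130 mm long, 13 mm thick, beyond the box. Point near its middle; x along it.
Mind the look-alikes: they are no part of the job. Leave any green or purple look-alike of the box alone.

How it is judged (in metres and radians):
On the way, in this order (a step that is already met when the one before it is completed fails the run):
1. the cap stands in the boss on its hooks, upright and let go, not yet pressed in (horizontal distance between cap_mid and vent below 0.003 m and z of cap_mid in the frame of vent between 0.0045 and 0.0125 m and angle between cap_mid's own z axis and vertical below 0.12 rad and contact force between the fingers and cap below 0.1 N), for 0.2 s.
2. the cap is home on its gasket and the pusher keeps it pressed, with 12 N or more, for 0.6 s (z of cap_mid in the frame of vent below 0.001 m and horizontal distance between cap_mid and vent below 0.003 m and contact force between pusher and cap above 12 N), for 0.6 s.
At the end, for the whole second after the job is handed in: The cap is home under the hooks: its point within 3 mm of the boss axis, at most 2.5 mm above or below the vent point, tilted under 0.06 rad; the pusher stands upright at rest on the bench (tilt under 0.06 rad) (horizontal distance between cap_mid and vent below 0.003 m and z of cap_mid in the frame of vent between -0.0025 and 0.0025 m and angle between each of cap_mid, pusher_mid's own z axis and vertical below 0.06 rad and height (world z) of pusher_mid between 0.048 and 0.056 m and linear speed of pusher below 0.01 m/s); the robot touches nothing.
It fails at once if the pusher bears on the cap or on the box with more than 21 N (contact force between pusher and cap above 21 N or contact force between pusher and box above 21 N).
It fails at once if the robot itself bears on the box with more than 25 N (contact force between the arm and box above 25 N).
It fails at once if the pusher bears on the cap while it leans by more than 0.2 rad (about 11 degrees) (contact force between pusher and cap above 3 N and angle between pusher_mid's own z axis and vertical above 0.2 rad).
It fails at once if the fingers, not the pusher, press the cap in past the hooks (contact force between the fingers and cap above 0.5 N and z of cap_mid in the frame of vent below 0.003 m and horizontal distance between cap_mid and vent below 0.02 m).
It fails at once if a bystander is moved by more than 20 mm (distance of any of plug_mid, tamper_mid, jar1_mid, jar2_mid, dish_mid, tweezers_mid, marker_mid from where it was at the start of the episode above 0.02 m).
It also fails if it takes over 72 s, if anything falls off the work surface, if the arm or the gripper's body presses on something with over 40 N, if the wrist force passes 120 N, or if a joint passes its speed limit or range.

ROBOT

A 6-joint arm with a two-finger parallel gripper is mounted at the origin on the work surface. World frame = base frame: x ahead of the robot, y to its left, z up, the work surface at z = 0. Lengths are in mm, angles in rad, forces in N, time in s.
With the tool pointing down it reaches from about 325 to 750 mm from the base axis. Payload 7.6 kg.
Tool frame: the origin (TCP) lies midway between the tips of the shut fingers; the grasp point (between the pads) lies 19 mm behind it; z points along the fingers, y is the direction in which the jaws open and shut (so a half turn about z gives the same grasp; the last joint's range is limited). The gripper opens to 85 mm and grips with 20 to 120 N. Pads are 22 mm wide; open, the fingers measure 114 mm over their backs; the gripper's body (76 mm by 85 mm) begins 54 mm behind the grasp point. The pads swing forward as they close: fully open they stand 13 mm farther back than shut.
Start: joints at [-1.367, 0.052, 1.401, -0, 1.689, -0.07], TCP at [141.98, -505.458, 231.323] pointing down, gripper open.
Joint ranges: [-2.9, 2.9], [-0.91, 2.17], [0.12, 2.37], [-1.06, 4.2], [0.26, 2.73], [-2.93, 2.93]. Speed limits (rad/s): [2.57, 2.57, 3.01, 3.14, 3.14, 3.14].

INTERFACE

Orientations are given as a unit quaternion [x, y, z, w].
In Python, from plant import bot, camera, camera_model, job, nets gives the robot as it stands.
- The arm moves only by the shell command python3 -m handwheel 'ROWS' [OPENING] [FORCE]. ROWS is JSON, a list of rows, each an object of numbers: "tx", "ty", "tz": the shift along the world's x, y, z in cm; "spin": the turn about the world's z in rad. A call has exactly 8 rows; each row is the pose to reach, as a shift and turn from the pose commanded when the call began; what a row does not reach only later rows make up. A row lasts 1/8 s, in which the tool goes at most 62.5 mm and 10.7 degrees, less where a joint would pass 70% of its speed; a pose out of reach is approached as far as the arm can. A call with a gripper value outside its range is refused whole. OPENING is the opening, from -1 (shut) to 1 (fully open), set as the call begins (- or left out, the last holds). The fingers move at their own pace and stop on an object; FORCE is the grip in N (left out, the last holds). Time passes only in rows, so rows that repeat a pose let the fingers close, or fill a call up. It gives the time, the measured TCP pose, the force and the opening at its end, in the units of the state.
- bot.observe(): the state, without advancing time (a new reading comes with each control period).
- camera(name): name is "scene" or "top" or "wrist"; returns the picture (400x640x3 uint8, red, green, blue); there is no depth.
- camera_model(name): a dict with "mtx" (3x3 intrinsics, pixels), "view" (4x4, takes a point from world to camera coordinates); the wrist camera has in their place "tool_from_camera" (4x4, takes a point from camera to tool coordinates, whose origin is the TCP and whose axes are the flange's). Camera axes: x right, y down, z forward; pixel columns grow to the right and rows downward; lengths in mm; the calibration is good to about 2 mm. A picture is of the moment at which its call begins: read the wrist's pose just before it. camera_model takes no time and is no camera call.
- job.close_job(): hands the job in, once; it reports no verdict.
Trained networks look in the newest picture that a camera, given by its name, has taken for a name from the list of things; names that differ only in an ending like _2 or _b are one class to them, and where a whole thing is asked for, a point or a joint stands for the part that bears it (a point fixed in the world has none). Each returns a list of dicts, best first, with "p" (0 to 1); they miss things now and then, are a little off and sometimes report something else, mostly with a low value. They report only what shows in the picture. A call takes as long as a camera call. They do not tell look-alikes from the thing itself.
- nets.spot_in(camera, target): "uv" ([column, row] in pixels, amid what is visible of it).
- nets.masks_of(camera, target): "pixels" (400x640 bool, what is visible of it) and "uv" ([column, row] in pixels, amid what is visible of it).
- nets.mark_of(camera, target): "uv" ([column, row] in pixels: a listed point, or the origin of a listed thing).
The state is a dict: "clock": time; "joint_pos": joint angles; "joint_velocities": joint speeds; "joint_efforts": joint torques, N m; "position": TCP position; "tool_rot": TCP orientation; "ft_force": force on the tool from outside, world axes, zero at the start; "wrist_torque": the same for the moment, N m; "grip_width": opening from 0.0 (shut) to 1.0 (fully open).
Only numpy, scipy, OpenCV 4.12 (cv2) and the standard library are available. Lean on these libraries where they do the work, as an engineer would, in place of code of your own. Each camera call takes 0.05 s, during which the arm holds its last target. There are 200 camera calls.

## Working session

There is one attempt and no reset: what is moved stays moved. The work goes in short steps, Python scripts to look and compute and a shell command to move; the robot and the scene stay as the last step left them, time stands still between calls to the robot, and variables do not carry over. Pictures are saved under pics/ and viewed, about 8 in all and at most 12, crops included, and the job is handed in when it is done.

```bash
ls; mkdir -p pics
cat > h.py <<'E'
import numpy as np, cv2, json
from plant import bot, camera, camera_model, job, nets
from scipy.spatial.transform import Rotation as R
def save(n,im): cv2.imwrite('pics/'+n,cv2.cvtColor(im,cv2.COLOR_RGB2BGR))
def cam(name,s=None):
    m=camera_model(name); K=np.array(m['mtx'])
    if 'view' in m: T=np.linalg.inv(np.array(m['view']))
    else:
        s=s or bot.observe(); W=np.eye(4); W[:3,:3]=R.from_quat(s['tool_rot']).as_matrix(); W[:3,3]=s['position']
        T=W@np.array(m['tool_from_camera'])
    return K,T
def at_z(KT,uv,z):
    K,T=KT; d=T[:3,:3]@np.linalg.solve(K,[uv[0],uv[1],1.]); o=T[:3,3]
    return o+d*(z-o[2])/d[2]
def proj(KT,p):
    K,T=KT; c=np.linalg.inv(T)@np.r_[p,1]; q=K@c[:3]; return q[:2]/q[2]
def tri(obs):
    A=np.zeros((3,3));b=np.zeros(3)
    for (K,T),uv in obs:
        d=T[:3,:3]@np.linalg.solve(K,[uv[0],uv[1],1.]);d/=np.linalg.norm(d);P=np.eye(3)-np.outer(d,d);A+=P;b+=P@T[:3,3]
    return np.linalg.solve(A,b)
E
python3 - <<'E'
from h import *
s=bot.observe();print(s)
H={'vent':92,'cap_mid':13.5,'pusher_mid':52,'plug_mid':4.5,'tamper_mid':44,'jar1_mid':42.5,'dish_mid':7.5,'box':0}
for c in ['top','scene']:
    im=camera(c);save(c+'0.png',im);KT=cam(c);print(c,KT[1][:3,3].round())
    for t,z in H.items():
        for r in nets.mark_of(c,t)[:3]: print(t,round(r['p'],2),np.round(r['uv']),at_z(KT,r['uv'],z).round(1))
E
```

```text
pics
{'clock': 0.0, 'joint_pos': array([-1.36730175e+00,  5.28432796e-02,  1.40172616e+00, -1.86625268e-08,
        1.68859177e+00, -7.02953131e-02]), 'joint_velocities': array([-0.00175903, -0.0007329 , -0.00053695,  0.00131488, -0.0016232 ,
       -0.00031955]), 'joint_efforts': array([-6.24213862e-05, -3.81664360e+01, -3.60188377e+01, -4.00345971e-05,
        6.12023301e-03,  5.28802150e-05]), 'position': array([ 141.91463486, -505.14568027,  230.46829074]), 'tool_rot': array([ 9.90644207e-01,  1.36467729e-01, -5.22031665e-05, -7.82537162e-04]), 'ft_force': array([-0.76361786,  0.58599567, -0.20887465]), 'wrist_torque': array([ 0.02623754,  0.03341837, -0.02515183]), 'grip_width': 1.0029694047601603}
top [ 317.   15. 1291.]
vent 0.95 [278. 290.] [342.7 122.2  92. ]
vent 0.81 [384. 296.] [ 305.2 -140.7   92. ]
vent 0.6 [335. 218.] [512.2 -38.7  92. ]
cap_mid 0.7 [228. 197.] [612.  248.1  13.5]
pusher_mid 0.74 [223. 257.] [443.7 264.7  52. ]
pusher_mid 0.43 [470. 211.] [ 505.6 -403.4   52. ]
plug_mid 0.55 [417. 238.] [ 449.3 -261.2    4.5]
tamper_mid 0.51 [419. 180.] [ 604.  -280.7 
[... 189 characters left out ...]

box 0.72 [335. 224.] [509.7 -41.1   0. ]
box 0.58 [382. 296.] [ 303.  -148.9    0. ]
scene [ 890. -672.  730.]
vent 0.75 [294. 209.] [512.  -42.7  92. ]
vent 0.71 [199. 211.] [ 307.2 -145.3   92. ]
vent 0.68 [273. 155.] [344.2 138.7  92. ]
cap_mid 0.54 [370. 181.] [610.6 237.8  13.5]
pusher_mid 0.91 [322. 155.] [447.7 251.2  52. ]
pusher_mid 0.41 [294. 209.] [488.3  -5.4  52. ]
plug_mid 0.6 [227. 283.] [ 443.9 -245.4    4.5]
tamper_mid 0.74 [282. 310.] [ 608.5 -276.7   44. ]
jar1_mid 0.57 [411. 218.] [767.5  97.7  42.5]
dish_mid 0.61 [204. 360.] [ 513.9 -414.4    7.5]
box 0.74 [209. 240.] [ 318.9 -148.3    0. ]
box 0.7 [276. 184.] [354.5 125.9   0. ]
box 0.67 [295. 237.] [511.7 -47.9  -0. ]
```

Run:
```python
import cv2,numpy as np
a=cv2.imread('pics/top0.png')[110:330,190:510];b=cv2.imread('pics/scene0.png')[120:400,130:450]
a=cv2.resize(a,None,fx=1.6,fy=1.6)[:, :];b=cv2.resize(b,None,fx=0.8*1.0,fy=0.8)
a=cv2.resize(cv2.imread('pics/top0.png')[110:330,190:510],(800,550));cv2.imwrite('pics/a.png',a)
```

```text
(no output)
```

View pics/a.png

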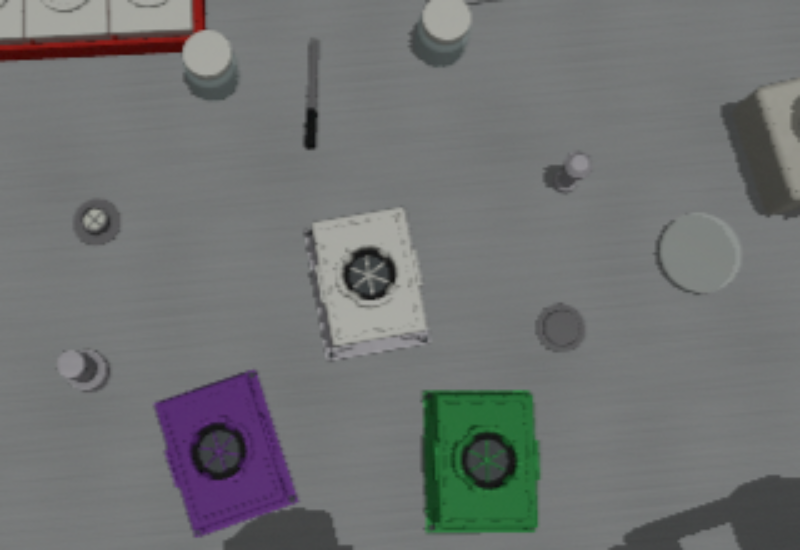

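View pics/scene0.png

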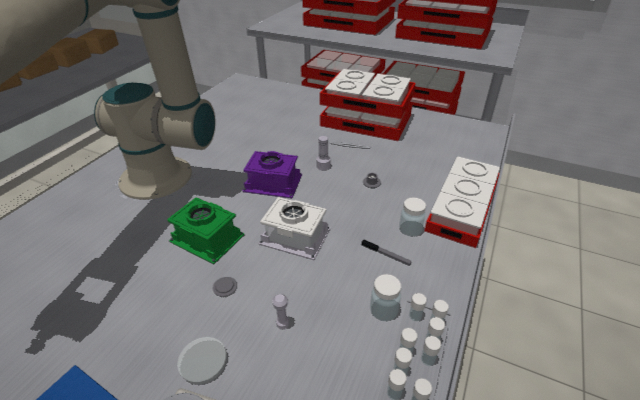

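The wanted box is the white one (top px 338,219), not the purple (278,290) or green (384,296). The cap with its chimney is at top px (228,197), while the low plug is at (417,238). The pusher is at (223,257), and the slim tamper with its knob at (419,180). I'll set out past the white box towards the cap.

```bash
python3 -m handwheel '[{"tx":3.7,"ty":4.6},{"tx":7.4,"ty":9.2},{"tx":11.1,"ty":13.8},{"tx":14.8,"ty":18.4},{"tx":18.5,"ty":23},{"tx":22.2,"ty":27.6},{"tx":25.9,"ty":32.2},{"tx":29.6,"ty":36.8}]' 1 40
python3 - <<'E'
from h import *
print(camera_model('wrist'))
s=bot.observe();im=camera('wrist');KT=cam('wrist',s);save('w1.png',im);print(s['clock'],s['position'])
for r in nets.mark_of('wrist','vent')[:3]: print(r['p'],r['uv'],at_z(KT,r['uv'],92))
E
```

```text
{'mtx': array([[316.57280918,   0.        , 318.72804796],
       [  0.        , 316.57280918, 199.97641969],
       [  0.        ,   0.        ,   1.        ]]), 'tool_from_camera': array([[-7.94471522e-05, -9.51760030e-01, -3.06843347e-01,
         7.76262376e+01],
       [ 9.99999936e-01,  3.13926305e-05, -3.56290593e-04,
         7.90096283e-01],
       [ 3.48735765e-04, -3.06843356e-01,  9.51759966e-01,
        -1.42586299e+02],
       [ 0.00000000e+00,  0.00000000e+00,  0.00000000e+00,
         1.00000000e+00]])}
0.9 [ 141.99264768 -505.43986394  231.31354442]validation failed for argument at $[0]...
```

```bash
python3 -m handwheel '[{"tx":3.7,"ty":4.6,"tz":0,"spin":0},{"tx":7.4,"ty":9.2,"tz":0,"spin":0},{"tx":11.1,"ty":13.8,"tz":0,"spin":0},{"tx":14.8,"ty":18.4,"tz":0,"spin":0},{"tx":18.5,"ty":23,"tz":0,"spin":0},{"tx":22.2,"ty":27.6,"tz":0,"spin":0},{"tx":25.9,"ty":32.2,"tz":0,"spin":0},{"tx":29.6,"ty":36.8,"tz":0,"spin":0}]' 1 40
python3 - <<'E'
from h import *
s=bot.observe();im=camera('wrist');KT=cam('wrist',s);save('w1.png',im);print(s['clock'],s['position'])
for r in nets.mark_of('wrist','vent')[:3]: print(r['p'],r['uv'],at_z(KT,r['uv'],92))
E
```

```text
clock: 2.0
position: [439.0, -135.7, 231.6]
tool_rot: [0.991, 0.137, 0.0, 0.0]
ft_force: [0.4, -1.3, -0.6]
grip_width: 1.003
2.0 [ 438.96746436 -135.70553699  231.6182861 ]
0.93 [237.0, 81.4] [508.17276478 -46.12595032  92.        ]
0.89 [25.3, 210.3] [341.482536   124.48016721  92.        ]
0.79 [295.1, 305.8] [ 307.39301704 -147.71980822   92.        ]
```

```bash
python3 -m handwheel '[{"tx":2.4,"ty":5.4,"tz":0,"spin":0},{"tx":4.8,"ty":10.8,"tz":0,"spin":0},{"tx":7.2,"ty":16.2,"tz":0,"spin":0},{"tx":9.6,"ty":21.6,"tz":0,"spin":0},{"tx":12,"ty":27,"tz":0,"spin":0},{"tx":14.4,"ty":32.4,"tz":-2,"spin":0},{"tx":17.2,"ty":37.9,"tz":-5,"spin":0},{"tx":17.2,"ty":37.9,"tz":-8,"spin":0}]' 1 40
python3 - <<'E'
from h import *
s=bot.observe();im=camera('wrist');KT=cam('wrist',s);save('w2.png',im);print(s['clock'],s['position'])
for t,z in [('cap_mid',13.5),('cap',0),('pusher_mid',52)]:
  for r in nets.mark_of('wrist',t)[:3]: print(t,r['p'],r['uv'],at_z(KT,r['uv'],z))
for r in nets.masks_of('wrist','cap')[:2]:
  m=r['pixels'];ys,xs=np.where(m);print(r['p'],xs.min(),xs.max(),ys.min(),ys.max())
E
```

```text
clock: 3.1
position: [610.5, 244.0, 149.1]
tool_rot: [0.99, 0.138, -0.0, -0.0]
ft_force: [0.6, 0.2, 0.0]
grip_width: 1.002
3.1 [610.50951123 244.04638344 149.14969897]
cap_mid 0.96 [313.1, 191.3] [605.59089908 247.31342208  13.5       ]
cap 0.92 [310.2, 185.6] [606.41506172 250.6589122    0.        ]
pusher_mid 0.87 [252.9, 359.5] [440.53787214 260.11646517  52.        ]
pusher_mid 0.64 [313.6, 188.5] [618.96984813 249.9299673   52.        ]
0.65 285 340 159 212
```

View pics/w2.png

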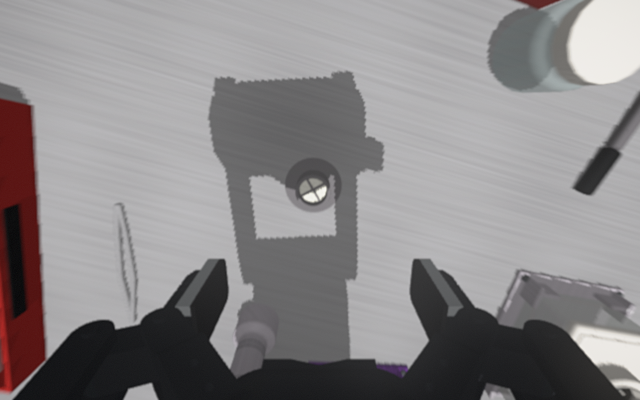

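```bash
python3 -m handwheel '[{"tx":-0.45,"ty":0.4,"tz":-3,"spin":0},{"tx":-0.45,"ty":0.4,"tz":-6,"spin":0},{"tx":-0.45,"ty":0.4,"tz":-9,"spin":0},{"tx":-0.45,"ty":0.4,"tz":-11,"spin":0},{"tx":-0.45,"ty":0.4,"tz":-12,"spin":0},{"tx":-0.45,"ty":0.4,"tz":-13,"spin":0},{"tx":-0.45,"ty":0.4,"tz":-14.1,"spin":0},{"tx":-0.45,"ty":0.4,"tz":-14.1,"spin":0}]' 0.2 30
python3 - <<'E'
from h import *
im=camera('wrist');save('w3.png',im)
E
```

```text
clock: 4.35
position: [605.0, 245.4, 9.4]
tool_rot: [0.991, 0.136, -0.001, 0.0]
ft_force: [-0.3, -0.2, 0.7]
grip_width: 0.597
```

View pics/w3.png

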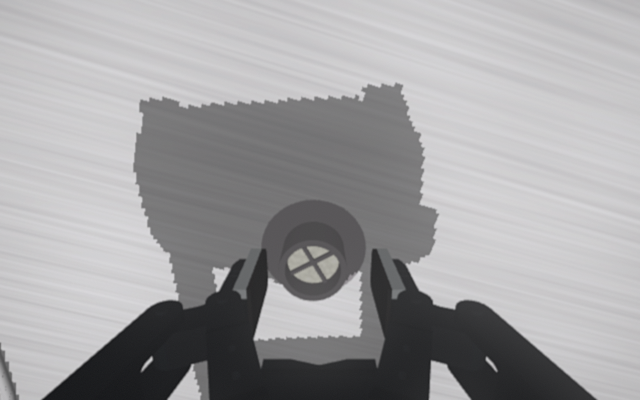

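```bash
python3 -m handwheel '[{"tx":0.2,"ty":0.1,"tz":0,"spin":0},{"tx":0.4,"ty":0.25,"tz":-0.15,"spin":0},{"tx":0.4,"ty":0.25,"tz":-0.15,"spin":0},{"tx":0.4,"ty":0.25,"tz":-0.15,"spin":0},{"tx":0.4,"ty":0.25,"tz":-0.15,"spin":0},{"tx":0.4,"ty":0.25,"tz":-0.15,"spin":0},{"tx":0.4,"ty":0.25,"tz":-0.15,"spin":0},{"tx":0.4,"ty":0.25,"tz":-0.15,"spin":0}]' -1 30 && python3 -m handwheel '[{"tx":0,"ty":0,"tz":0,"spin":0},{"tx":0,"ty":0,"tz":2,"spin":0},{"tx":0,"ty":0,"tz":5,"spin":0},{"tx":0,"ty":-3,"tz":9,"spin":0},{"tx":-1,"ty":-8,"tz":13,"spin":0},{"tx":-3,"ty":-13.5,"tz":14,"spin":0},{"tx":-5,"ty":-19,"tz":14,"spin":0},{"tx":-7,"ty":-24.5,"tz":14,"spin":0}]' -1 30
python3 - <<'E'
from h import *
s=bot.observe();im=camera('wrist');KT=cam('wrist',s);save('w4.png',im);print(s['clock'],s['position'])
for t,z in [('vent',92),('cap_mid',s['position'][2]+5)]:
  for r in nets.mark_of('wrist',t)[:3]: print(t,r['p'],r['uv'],at_z(KT,r['uv'],z))
E
```

```text
clock: 5.4
position: [610.3, 248.1, 11.1]
tool_rot: [0.991, 0.136, 0.001, 0.0]
ft_force: [-3.5, -2.5, 9.6]
grip_width: 0.343
clock: 6.4
position: [539.1, 1.5, 150.7]
tool_rot: [0.991, 0.137, 0.001, 0.0]
ft_force: [0.9, 0.0, -0.6]
grip_width: 0.345
6.4 [539.12694678   1.45285533 150.66984831]
vent 0.69 [368.0, 271.9] [508.97645435 -44.70608714  92.        ]
cap_mid 0.85 [317.8, 260.7] [541.32380558   1.77622326 155.66984831]
```

View pics/w4.png

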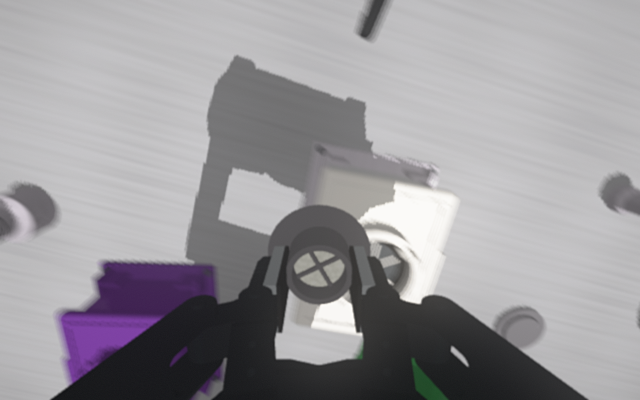

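```bash
python3 -m handwheel '[{"tx":-0.8,"ty":-1.2,"tz":0,"spin":0},{"tx":-1.6,"ty":-2.4,"tz":0,"spin":0},{"tx":-2.4,"ty":-3.6,"tz":-1,"spin":0},{"tx":-3.25,"ty":-4.7,"tz":-2,"spin":0},{"tx":-3.25,"ty":-4.7,"tz":-3,"spin":0},{"tx":-3.25,"ty":-4.7,"tz":-3.9,"spin":0},{"tx":-3.25,"ty":-4.7,"tz":-3.9,"spin":0},{"tx":-3.25,"ty":-4.7,"tz":-3.9,"spin":0}]' -1 30
python3 - <<'E'
from h import *
s=bot.observe();im=camera('wrist');KT=cam('wrist',s);print(s['clock'],s['position'])
save('w5.png',cv2.resize(im[130:330,200:440],(800,667))[:600])
save('w5f.png',im)
for t,z in [('vent',92),('cap_mid',s['position'][2]+2.5)]:
  for r in nets.mark_of('wrist',t)[:2]: print(t,r['p'],r['uv'],at_z(KT,r['uv'],z))
K=KT
for r in nets.mark_of('scene','vent')[:0]:pass
for c in ['top','scene']:
  save(c+'5.png',camera(c))
E
```

```text
clock: 7.55
position: [507.3, -43.7, 110.1]
tool_rot: [0.991, 0.137, 0.0, 0.0]
ft_force: [0.9, 0.3, -0.4]
grip_width: 0.346
7.55 [507.29771402 -43.74223804 110.07819234]
cap_mid 0.95 [320.4, 260.8] [508.47807672 -45.0335778  112.57819234]
```

View pics/w5.png

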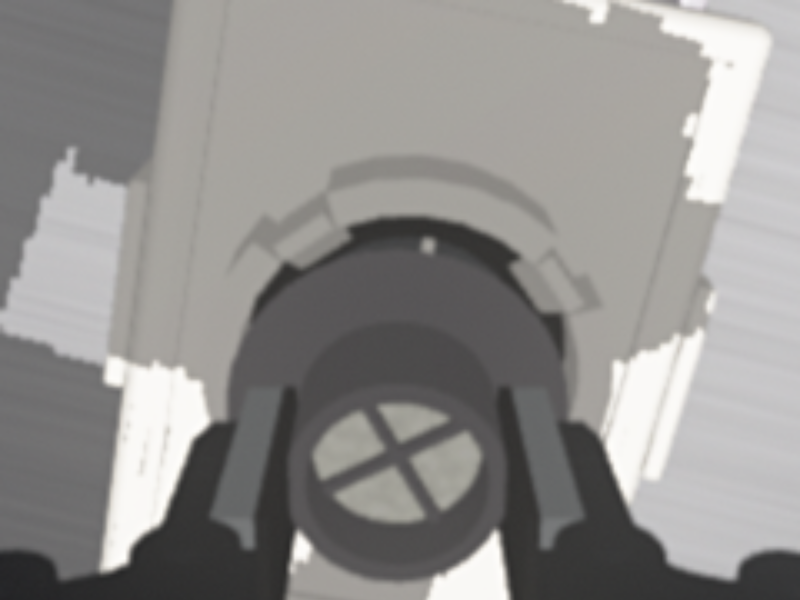

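```bash
cat > fit.py <<'E'
from h import *
from scipy.optimize import least_squares
def circ(KT,pts,z,r):
    P=np.array([at_z(KT,p,z)[:2] for p in pts])
    f=lambda q:np.hypot(*(P-q[:2]).T)-r
    s=least_squares(f,P.mean(0),loss='soft_l1'); return s.x,np.round(f(s.x),1)
def show(im,KT,c,z,r,col):
    a=np.linspace(0,2*np.pi,120)
    q=np.array([proj(KT,[c[0]+r*np.cos(t),c[1]+r*np.sin(t),z]) for t in a])
    return q
E
python3 - <<'E'
from fit import *
s=bot.observe();KT=cam('wrist',s);print(s['position'],s['clock'])
sc=lambda L:[(200+x/3.3333,130+y/3.335) for x,y in L]
rim=sc([(350,236),(380,222),(410,217),(440,218),(470,224),(500,238),(256,308),(563,345)])
fl=sc([(400,248),(330,262),(285,290),(245,345),(229,400),(480,264),(530,302),(562,360),(569,405)])
outer=sc([(335,190),(370,180),(410,178),(450,182),(500,200)])
v,e=circ(KT,rim,92,28.5);print('vent',v,e)
v2,e2=circ(KT,outer,92,34.5);print('outer',v2,e2)
for z in(103,105):
  c,e=circ(KT,fl,z,27);print('cap',c,e, 'move',v-c)
ch=sc([(290,465),(310,520),(350,560),(395,577),(440,568),(490,520),(505,465)])
c,e=circ(KT,ch,126,15.5);print('chim',c,e)
im=cv2.imread('pics/w5f.png');big=cv2.resize(im,None,fx=3.333,fy=3.333)
for cc,z,r,col in[(v,92,28.5,(0,0,255)),(v,92,34.5,(0,255,255)),(c,104,27,(0,255,0)),(c,126,15.5,(255,0,0))]:
  cv2.polylines(big,[(show(im,KT,cc,z,r,0)*3.333).astype(int)],True,col,1)
cv2.imwrite('pics/o5.png',big[433:1033,667:1467])
E
```

```text
[507.11773867 -43.91847152 110.0605239 ] 7.85
vent [507.87619476 -46.83755755] [-1.3 -0.3  0.1  0.4  0.6  0.5 -0.1 -2.3]
outer [508.16007665 -45.86115323] [-0.1  0.1  0.   0.1 -0.1]
cap [507.46972178 -45.28225   ] [ 0.1  0.  -0.1 -0.5 -0.1  0.3  0.  -0.4 -0.4] move [ 0.40647298 -1.55530755]
cap [508.02221538 -45.11587877] [ 0.2  0.1 -0.2 -0.7 -0.4  0.4 -0.  -0.6 -0.7] move [-0.14602063 -1.72167878]
chim [509.59801493 -44.52955991] [-0.5 -1.3 -0.3  0.8  0.3 -1.2 -1.1]
```

View pics/o5.png

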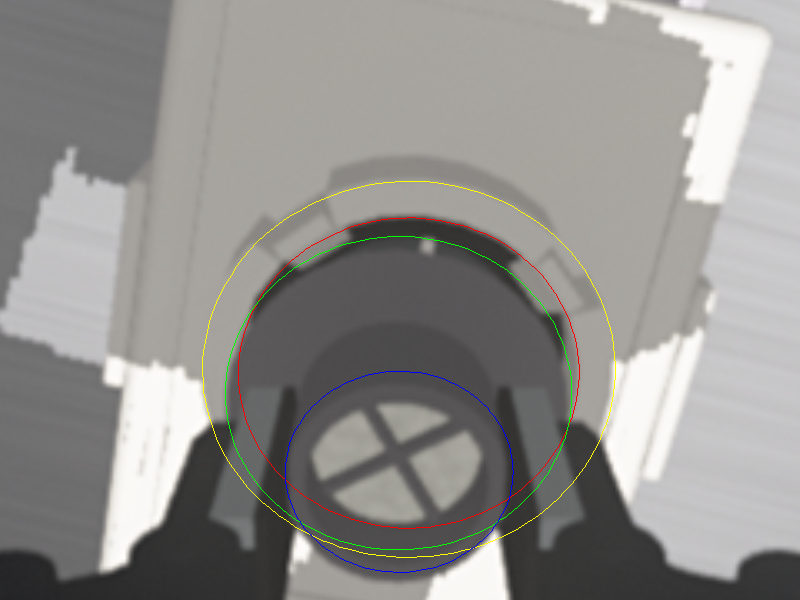

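```bash
python3 -m handwheel '[{"tx":0.02,"ty":-0.08,"tz":0,"spin":0},{"tx":0.02,"ty":-0.08,"tz":-0.3,"spin":0},{"tx":0.02,"ty":-0.08,"tz":-0.6,"spin":0},{"tx":0.02,"ty":-0.08,"tz":-0.9,"spin":0},{"tx":0.02,"ty":-0.08,"tz":-1.1,"spin":0},{"tx":0.02,"ty":-0.08,"tz":-1.1,"spin":0},{"tx":0.02,"ty":-0.08,"tz":-1.1,"spin":0},{"tx":0.02,"ty":-0.08,"tz":-1.1,"spin":0}]' -1 30
python3 - <<'E'
from h import *
s=bot.observe();im=camera('wrist');print(s['position'],s['ft_force'])
save('w6.png',cv2.resize(im[130:330,200:440],(800,667))[:600]);save('w6f.png',im)
E
```

```text
clock: 8.85
position: [507.3, -44.8, 99.0]
tool_rot: [0.991, 0.136, 0.0, 0.0]
ft_force: [0.0, -0.1, -1.2]
grip_width: 0.343
[507.28145272 -44.78503724  98.97416372] [ 0.02274856 -0.08582948 -1.17158495]
```

View pics/w6.png

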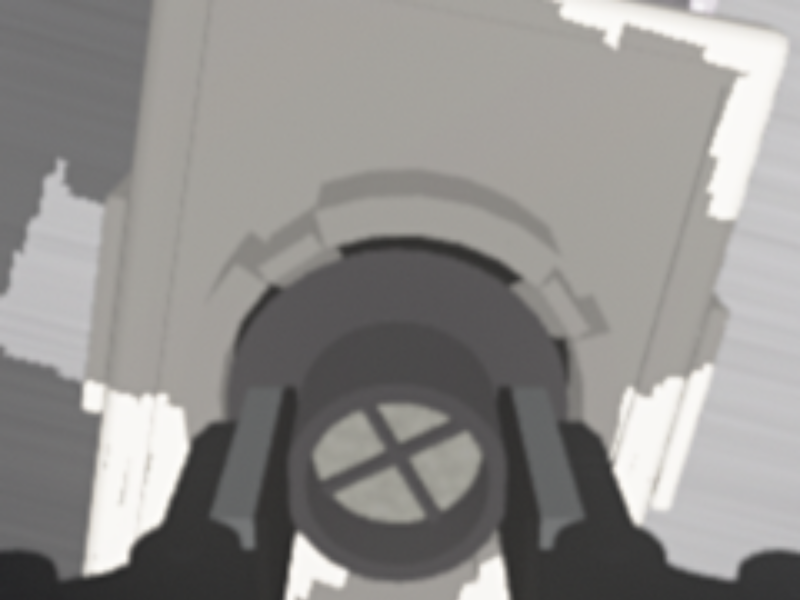

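```bash
python3 -m handwheel '[{"tx":0.03,"ty":0,"tz":-0.08,"spin":0},{"tx":0.03,"ty":0,"tz":-0.08,"spin":0},{"tx":0.03,"ty":0,"tz":-0.08,"spin":0},{"tx":0.03,"ty":0,"tz":-0.08,"spin":0},{"tx":0.03,"ty":0,"tz":0.5,"spin":0},{"tx":0.03,"ty":0,"tz":2,"spin":0},{"tx":0.03,"ty":0,"tz":4,"spin":0},{"tx":0.03,"ty":0,"tz":6,"spin":0}]' 1 30
python3 - <<'E'
from h import *
s=bot.observe();im=camera('wrist');print(s['position'],s['ft_force']);KT=cam('wrist',s)
save('w7.png',im)
for t,z in [('vent',92),('cap_mid',99),('cap',85.5)]:
  for r in nets.mark_of('wrist',t)[:2]: print(t,r['p'],r['uv'],at_z(KT,r['uv'],z))
E
```

```text
clock: 9.9
position: [507.7, -44.8, 160.8]
tool_rot: [0.991, 0.136, 0.001, 0.0]
ft_force: [0.2, -0.2, -0.0]
grip_width: 0.999
[507.71819884 -44.80408555 160.7654095 ] [ 0.15116642 -0.22413975 -0.01998986]
vent 0.6 [67.1, 342.7] [343.04688541 122.47710171  92.        ]
cap_mid 0.59 [318.0, 215.0] [508.69662283 -44.79341279  99.        ]
cap 0.74 [314.8, 207.4] [508.88194749 -42.29467206  85.5       ]
```

View pics/w7.png

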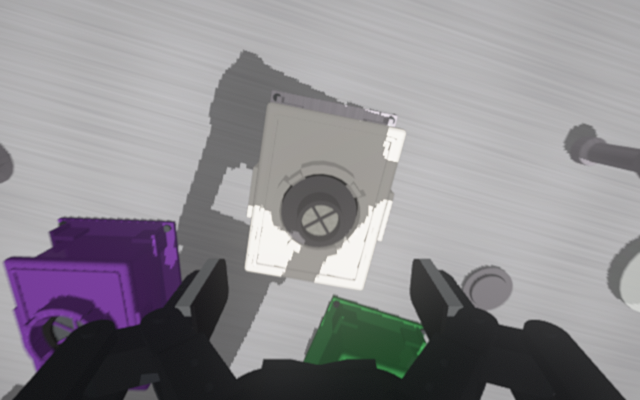

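```bash
python3 -m handwheel '[{"tx":-1,"ty":4,"tz":1,"spin":0},{"tx":-2,"ty":9,"tz":1,"spin":0},{"tx":-3,"ty":14,"tz":1,"spin":0},{"tx":-4,"ty":19,"tz":1,"spin":0},{"tx":-5,"ty":24,"tz":1,"spin":0},{"tx":-6,"ty":28,"tz":1,"spin":0},{"tx":-6.4,"ty":30.4,"tz":1,"spin":0},{"tx":-6.4,"ty":30.4,"tz":1,"spin":0}]' 1 60
python3 - <<'E'
from h import *
s=bot.observe();im=camera('wrist');print(s['position'],s['ft_force']);KT=cam('wrist',s)
save('w8.png',im)
for t,z in [('pusher_mid',52),('pusher',0)]:
  for r in nets.mark_of('wrist',t)[:2]: print(t,r['p'],r['uv'],at_z(KT,r['uv'],z))
for r in nets.masks_of('wrist','pusher')[:2]:
  m=r['pixels'];ys,xs=np.where(m);print(r['p'],xs.min(),xs.max(),ys.min(),ys.max(),r['uv'])
c=camera('top')
for t,z in [('cap_mid',99),('vent',92),('pusher_mid',52)]:
  for r in nets.mark_of('top',t)[:3]: print(t,r['p'],r['uv'],at_z(cam('top'),r['uv'],z))
E
```

```text
clock: 11.1
position: [442.6, 260.2, 167.7]
tool_rot: [0.99, 0.138, -0.001, 0.0]
ft_force: [-0.4, -0.9, -0.4]
grip_width: 1.0
[442.60533124 260.20270822 167.68136199] [-0.4037959  -0.88423479 -0.35788365]
pusher_mid 0.76 [316.0, 195.3] [440.5574886  261.27120143  52.        ]Traceback (most recent call last):
  File "<stdin>", line 5, in <module>
ValueError: it knows: box, cap, cap_mid, dish_mid, jar1_mid, jar2_mid, marker_mid, plug_mid, pusher_mid, tamper_mid, tweezers_mid, vent
```

View pics/w8.png

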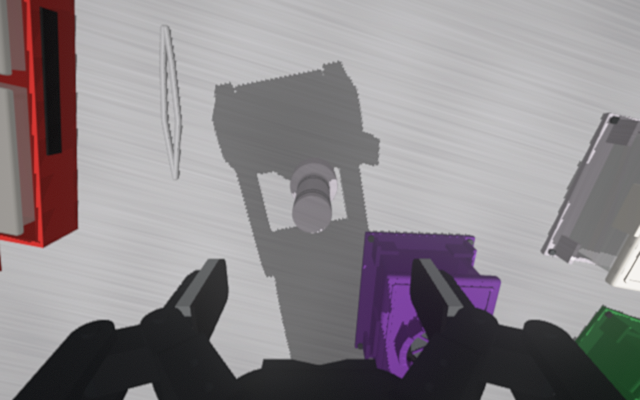

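```bash
python3 -m handwheel '[{"tx":-0.13,"ty":0.26,"tz":-1,"spin":0},{"tx":-0.13,"ty":0.26,"tz":-3,"spin":0},{"tx":-0.13,"ty":0.26,"tz":-5,"spin":0},{"tx":-0.13,"ty":0.26,"tz":-7,"spin":0},{"tx":-0.13,"ty":0.26,"tz":-9,"spin":0},{"tx":-0.13,"ty":0.26,"tz":-10.5,"spin":0},{"tx":-0.13,"ty":0.26,"tz":-11.2,"spin":0},{"tx":-0.13,"ty":0.26,"tz":-11.2,"spin":0}]' 0.2 60
python3 - <<'E'
from h import *
s=bot.observe();im=camera('wrist');print(s['position'],s['ft_force']);KT=cam('wrist',s)
save('w9.png',im)
for r in nets.masks_of('wrist','pusher_mid')[:2]:
  m=r['pixels'];ys,xs=np.where(m);print(r['p'],xs.min(),xs.max(),ys.min(),ys.max(),r['uv'])
  for y in range(ys.min(),ys.max(),8): q=np.where(m[y])[0]; print(y,q.min(),q.max(),end='; ')
E
```

```text
clock: 12.2
position: [442.1, 261.6, 56.6]
tool_rot: [0.991, 0.136, -0.0, 0.0]
ft_force: [0.7, -0.8, 0.9]
grip_width: 0.602
[442.11206173 261.64753135  56.55846464] [ 0.68196765 -0.78038436  0.85736197]
0.59 270 349 188 353 [315.6, 274.9]
188 305 320; 196 290 336; 204 284 341; 212 281 345; 220 278 347; 228 276 349; 236 275 349; 244 276 348; 252 280 344; 260 283 340; 268 281 340; 276 280 341; 284 278 342; 292 275 343; 300 273 344; 308 271 345; 316 270 346; 324 271 346; 332 274 344; 340 279 339; 348 288 327;
```

```bash
python3 -m handwheel '[{"tx":0.1,"ty":0.2,"tz":0,"spin":0},{"tx":0.2,"ty":0.37,"tz":0,"spin":0},{"tx":0.2,"ty":0.37,"tz":0,"spin":0},{"tx":0.2,"ty":0.37,"tz":0,"spin":0},{"tx":0.2,"ty":0.37,"tz":0,"spin":0},{"tx":0.2,"ty":0.37,"tz":0,"spin":0},{"tx":0.2,"ty":0.37,"tz":0,"spin":0},{"tx":0.2,"ty":0.37,"tz":0,"spin":0}]' -1 100
python3 - <<'E'
from h import *
s=bot.observe();im=camera('wrist');print(s['position'],s['ft_force']);KT=cam('wrist',s)
for r in nets.masks_of('wrist','pusher_mid')[:2]:
  m=r['pixels'];ys,xs=np.where(m);print(r['p'],xs.min(),xs.max(),ys.min(),ys.max(),r['uv'])
  for y in range(ys.min(),ys.max(),8): q=np.where(m[y])[0]; print(y,q.min(),q.max(),end='; ')
E
```

```text
clock: 13.3
position: [444.4, 265.5, 57.7]
tool_rot: [0.991, 0.136, 0.0, 0.0]
ft_force: [-2.9, -2.8, 5.1]
grip_width: 0.302
[444.37184578 265.45249692  57.69693256] [-2.88423727 -2.83012751  5.11609472]
0.84 281 356 192 355 [322.9, 277.0]
192 310 325; 200 297 340; 208 289 347; 216 287 350; 224 284 351; 232 282 354; 240 282 354; 248 293 343; 256 293 344; 264 292 345; 272 290 346; 280 289 348; 288 288 349; 296 286 351; 304 284 353; 312 282 355; 320 281 356; 328 282 355; 336 285 353; 344 291 347; 352 303 334;
```

```bash
python3 -m handwheel '[{"tx":0,"ty":0,"tz":1,"spin":0},{"tx":0,"ty":0,"tz":3,"spin":0},{"tx":0,"ty":0,"tz":6,"spin":0},{"tx":0,"ty":0,"tz":9.5,"spin":0},{"tx":0,"ty":0,"tz":13,"spin":0},{"tx":0.6,"ty":-3,"tz":14,"spin":0},{"tx":1.6,"ty":-8,"tz":14,"spin":0},{"tx":2.6,"ty":-13,"tz":14,"spin":0}]' -1 100 && python3 -m handwheel '[{"tx":1,"ty":-5,"tz":0,"spin":0},{"tx":2,"ty":-10,"tz":0,"spin":0},{"tx":3,"ty":-14,"tz":0,"spin":0},{"tx":3.5,"ty":-17,"tz":0,"spin":0},{"tx":3.72,"ty":-18.0,"tz":0,"spin":0},{"tx":3.72,"ty":-18.0,"tz":0,"spin":0},{"tx":3.72,"ty":-18.0,"tz":0,"spin":0},{"tx":3.72,"ty":-18.0,"tz":0,"spin":0}]' -1 100
python3 - <<'E'
from h import *
s=bot.observe();im=camera('wrist');print(s['position'],s['ft_force'],s['clock']);save('w10.png',im)
print(s['joint_pos'])
for r in nets.masks_of('wrist','pusher_mid')[:1]:
  m=r['pixels'];ys,xs=np.where(m);print(r['p'],xs.min(),xs.max(),ys.min(),ys.max())
  for y in range(ys.min(),ys.max(),12): q=np.where(m[y])[0]; print(y,q.min(),q.max(),end='; ')
E
```

```text
clock: 14.4
position: [470.2, 134.4, 197.1]
tool_rot: [0.991, 0.137, 0.0, 0.0]
ft_force: [0.4, -0.6, -2.2]
grip_width: 0.292
clock: 15.4
position: [507.3, -43.5, 196.9]
tool_rot: [0.991, 0.137, 0.0, -0.0]
ft_force: [0.6, -0.3, -2.7]
grip_width: 0.295
[507.32575112 -43.50510996 196.89292562] [ 0.5659108  -0.26168311 -2.70757545] 15.4
[-1.58129108e-01  1.99400584e-02  1.50219336e+00  9.54952210e-05
  1.61939707e+00  1.13752796e+00]
0.84 281 356 191 354
191 315 323; 203 291 344; 215 286 349; 227 283 353; 239 281 354; 251 293 343; 263 292 346; 275 290 348; 287 288 350; 299 285 352; 311 282 355; 323 281 356; 335 284 353; 347 293 344;
```

```bash
python3 -m handwheel '[{"tx":0.03,"ty":-0.12,"tz":-0.5,"spin":0},{"tx":0.03,"ty":-0.12,"tz":-1,"spin":0},{"tx":0.03,"ty":-0.12,"tz":-1.5,"spin":0},{"tx":0.03,"ty":-0.12,"tz":-2,"spin":0},{"tx":0.03,"ty":-0.12,"tz":-2.3,"spin":0},{"tx":0.03,"ty":-0.12,"tz":-2.3,"spin":0},{"tx":0.03,"ty":-0.12,"tz":-2.3,"spin":0},{"tx":0.03,"ty":-0.12,"tz":-2.3,"spin":0}]' -1 100
python3 - <<'E'
from h import *
s=bot.observe();im=camera('wrist');print(s['position'],s['ft_force'],s['clock']);save('w11f.png',im)
sc=camera('scene');save('s11.png',sc);KT=cam('scene')
for t in ['pusher_mid','cap_mid','vent']:
  for r in nets.mark_of('scene',t)[:2]:print(t,r['p'],r['uv'])
a=cv2.resize(im[140:380,200:440],(560,560));b=cv2.resize(sc[160:260,270:320],(230,460))
z=np.zeros((560,790,3),np.uint8);z[:,:560]=a;z[:460,560:]=b;save('c11.png',z)
E
```

```text
clock: 16.5
position: [507.8, -45.7, 174.1]
tool_rot: [0.991, 0.136, 0.0, 0.0]
ft_force: [-0.2, 0.0, -1.9]
grip_width: 0.298
[507.77628111 -45.68900399 174.0699598 ] [-0.24092367  0.04224184 -1.85234972] 16.5
pusher_mid 0.83 [287.1, 187.1]
pusher_mid 0.15 [292.8, 236.6]
cap_mid 0.72 [292.7, 206.3]
cap_mid 0.61 [291.6, 212.3]
vent 0.88 [270.0, 154.4]
vent 0.59 [292.8, 209.1]
```

View pics/c11.png

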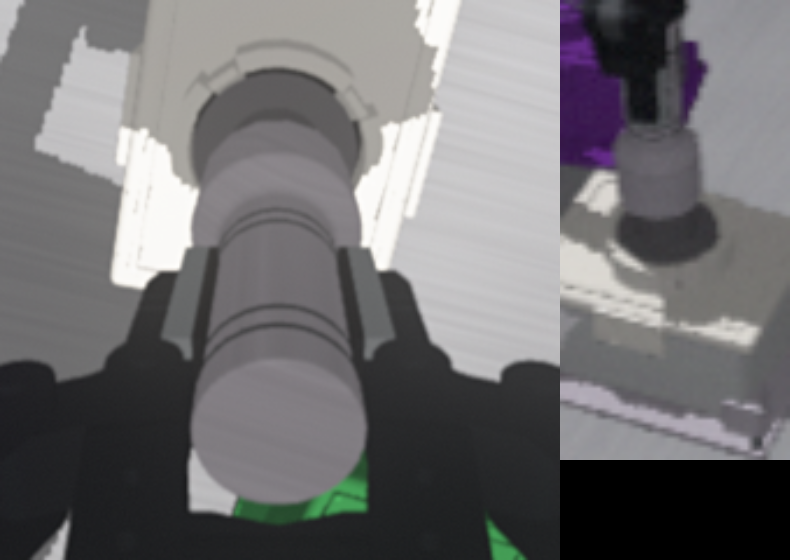

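Run:
```python
from h import *
KT=cam('scene')
for p in [(508,-46,168.4),(508,-46,99),(508,-46,92),(508,-46,116.4),(511,-45,168.4),(505,-47,168.4),(508,-43,168.4)]:print(p,proj(KT,np.array(p,float)).round(1))
K=KT
# silhouettes in scene crop: sleeve cols (616..700)/4.6, flange (616..720)
im=cv2.imread('pics/s11.png').astype(int)
for r in (188,192,196,200,206,210,214): print(r,im[r,276:312].mean(1).astype(int))
```

```text
(508, -46, 168.4) [290. 184.]
(508, -46, 99) [291.7 207. ]
(508, -46, 92) [291.9 209.2]
(508, -46, 116.4) [291.3 201.4]
(511, -45, 168.4) [291.4 184.1]
(505, -47, 168.4) [288.7 183.9]
(508, -43, 168.4) [290.7 183.3]
188 [ 53  51  55  56  55  54  59  91  82  70  84  83  81  77  72  78  88  93
  76  63  75  83  98 129 146 150 150 151 154 152 150 149 152 151 153 150]
192 [ 61  82  74  60  59  73  86  96  95  94  93  94  97  95  96  96  95  95
  95 100  96  95  93  93 132 153 153 153 154 153 155 153 152 149 150 149]
196 [ 64  75  89  87  76  73  81  91  95  98 100 103 102 103 104 104 106 103
 101 101  98  92  86  85 116 144 152 152 153 152 152 148 151 151 153 153]
200 [201 207 174 194 214 213 154  90  93  93  95  99  97  97  98 100  97 100
  97  95  94  92  90  87 103 138 150 149 151 148 150 152 151 151 152 152]
206 [113 116 116 176 166 123 111  90  68  77  90  94  95  98  97  97  96  96
  92  94  82  61  50  53  53  56  56  94 113 117 115 115 117 117 118 115]
210 [114 116 117 116 115 108  78  57  58  56  50  51  54  54  56  56  56  56
  57  55  54  54  51  52  57  53  55  57  91 111 115 113 112 115 114 116]
214 [172 138 137 128 120 144 186 172 111  66  56  57  56  54  56  56  55  57
  60  56  59  57  55  55  60  70  90 107 114 109 105 105 112 112 116 115]
```

```bash
python3 -m handwheel '[{"tx":0.21,"ty":0.06,"tz":0,"spin":0},{"tx":0.21,"ty":0.06,"tz":0,"spin":0},{"tx":0.21,"ty":0.06,"tz":-0.2,"spin":0},{"tx":0.21,"ty":0.06,"tz":-0.4,"spin":0},{"tx":0.21,"ty":0.06,"tz":-0.6,"spin":0},{"tx":0.21,"ty":0.06,"tz":-0.8,"spin":0},{"tx":0.21,"ty":0.06,"tz":-0.8,"spin":0},{"tx":0.21,"ty":0.06,"tz":-0.8,"spin":0}]' -1 100
python3 - <<'E'
from h import *
for i in range(4):
  s=bot.observe();print(s['position'],s['ft_force'],s['clock'])
  im=camera('wrist')
save('w12f.png',im);save('c12.png',cv2.resize(im[140:260,240:400],(800,600)))
E
```

```text
clock: 17.75
position: [509.8, -45.0, 165.9]
tool_rot: [0.991, 0.137, 0.0, 0.0]
ft_force: [-1.0, -0.4, -3.2]
grip_width: 0.296
[509.81125236 -45.04337194 165.88966195] [-0.96143311 -0.43949584 -3.18913534] 17.75
[509.80914966 -45.07852735 165.91298806] [-0.89361598 -0.36085502 -2.27152365] 17.8
[509.83979421 -45.08051841 165.93352639] [-0.42794642  0.28372219 -2.8562428 ] 17.85
[509.8162175  -45.05162156 165.92546996] [ 0.88721857 -0.39306694 -2.65236929] 17.9
```

```bash
python3 -m handwheel '[{"tx":0,"ty":0,"tz":-0.2,"spin":0},{"tx":0,"ty":0,"tz":-0.4,"spin":0},{"tx":0,"ty":0,"tz":-0.6,"spin":0},{"tx":0,"ty":0,"tz":-0.8,"spin":0},{"tx":0,"ty":0,"tz":-1,"spin":0},{"tx":0,"ty":0,"tz":-1.2,"spin":0},{"tx":0,"ty":0,"tz":-1.4,"spin":0},{"tx":0,"ty":0,"tz":-1.5,"spin":0}]' -1 100
python3 - <<'E'
from h import *
F=[]
for i in range(4):
  s=bot.observe();F.append(s['ft_force']);im=camera('wrist')
print(s['position'],np.mean(F,0))
E
```

```text
clock: 18.95
position: [509.7, -45.1, 150.6]
tool_rot: [0.991, 0.136, -0.0, 0.0]
ft_force: [-0.4, 0.0, -4.0]
grip_width: 0.297
[509.77491824 -45.04988065 150.78901502] [-0.61865795  0.28564006 -2.68325526]
```

```bash
cat > f.py <<'E'
from h import *
F=[];P=[]
for i in range(4):
  s=bot.observe();F.append(s['ft_force']);P.append(s['position']);camera('wrist')
print(np.mean(P,0).round(2),'F',np.mean(F,0).round(2),'push',round(np.mean(F,0)[2]+2.6,2),'bottom',round(np.mean(P,0)[2]-57.7,2),s['wrist_torque'].round(2),s['clock'])
E
python3 -m handwheel '[{"tx":0,"ty":0,"tz":-0.05,"spin":0},{"tx":0,"ty":0,"tz":-0.1,"spin":0},{"tx":0,"ty":0,"tz":-0.15,"spin":0},{"tx":0,"ty":0,"tz":-0.2,"spin":0},{"tx":0,"ty":0,"tz":-0.25,"spin":0},{"tx":0,"ty":0,"tz":-0.3,"spin":0},{"tx":0,"ty":0,"tz":-0.35,"spin":0},{"tx":0,"ty":0,"tz":-0.4,"spin":0}]' -1 100; python3 f.py
```

```text
clock: 20.15
position: [510.1, -45.2, 147.5]
tool_rot: [0.991, 0.136, 0.001, 0.0]
ft_force: [-0.3, -1.4, 0.7]
grip_width: 0.292
[510.08 -45.16 147.35] F [ 0.18 -0.71  1.72] push 4.32 bottom 89.65 [-0.17  0.01  0.02] 20.3
```

```bash
python3 -m handwheel '[{"tx":0,"ty":0,"tz":-0.04,"spin":0},{"tx":0,"ty":0,"tz":-0.08,"spin":0},{"tx":0,"ty":0,"tz":-0.12,"spin":0},{"tx":0,"ty":0,"tz":-0.16,"spin":0},{"tx":0,"ty":0,"tz":-0.2,"spin":0},{"tx":0,"ty":0,"tz":-0.24,"spin":0},{"tx":0,"ty":0,"tz":-0.28,"spin":0},{"tx":0,"ty":0,"tz":-0.28,"spin":0}]' -1 100; python3 f.py
```

```text
clock: 21.35
position: [510.3, -45.1, 145.2]
tool_rot: [0.991, 0.136, 0.001, 0.0]
ft_force: [-1.4, -0.7, 8.9]
grip_width: 0.295
[510.26 -45.14 145.22] F [-0.97 -0.63  8.65] push 11.25 bottom 87.52 [-0.15  0.2   0.04] 21.5
```

```bash
python3 -m handwheel '[{"tx":0,"ty":0,"tz":-0.02,"spin":0},{"tx":0,"ty":0,"tz":-0.04,"spin":0},{"tx":0,"ty":0,"tz":-0.06,"spin":0},{"tx":0,"ty":0,"tz":-0.08,"spin":0},{"tx":0,"ty":0,"tz":-0.1,"spin":0},{"tx":0,"ty":0,"tz":-0.12,"spin":0},{"tx":0,"ty":0,"tz":-0.12,"spin":0},{"tx":0,"ty":0,"tz":-0.12,"spin":0}]' -1 100; python3 f.py
```

```text
clock: 22.55
position: [510.4, -45.2, 144.6]
tool_rot: [0.991, 0.136, 0.001, 0.0]
ft_force: [-2.0, -0.7, 11.0]
grip_width: 0.293
[510.43 -45.14 144.53] F [-1.76 -0.98 11.27] push 13.87 bottom 86.83 [-0.12  0.34  0.05] 22.7
```

```bash
python3 -m handwheel '[{"tx":-0.01,"ty":0,"tz":-0.01,"spin":0},{"tx":-0.02,"ty":0,"tz":-0.02,"spin":0},{"tx":-0.03,"ty":0,"tz":-0.03,"spin":0},{"tx":-0.04,"ty":0,"tz":-0.04,"spin":0},{"tx":-0.04,"ty":0,"tz":-0.05,"spin":0},{"tx":-0.04,"ty":0,"tz":-0.06,"spin":0},{"tx":-0.04,"ty":0,"tz":-0.07,"spin":0},{"tx":-0.04,"ty":0,"tz":-0.07,"spin":0}]' -1 100; python3 f.py
```

```text
clock: 23.75
position: [510.3, -45.2, 144.2]
tool_rot: [0.991, 0.137, 0.002, 0.001]
ft_force: [-1.9, -0.9, 11.6]
grip_width: 0.297
[510.33 -45.18 144.23] F [-1.68 -0.69 11.97] push 14.57 bottom 86.53 [-0.13  0.23 -0.02] 23.9
```

```bash
python3 -m handwheel '[{"tx":0,"ty":0,"tz":-0.01,"spin":0},{"tx":0,"ty":0,"tz":-0.02,"spin":0},{"tx":0,"ty":0,"tz":-0.03,"spin":0},{"tx":0,"ty":0,"tz":-0.04,"spin":0},{"tx":0,"ty":0,"tz":-0.05,"spin":0},{"tx":0,"ty":0,"tz":-0.06,"spin":0},{"tx":0,"ty":0,"tz":-0.07,"spin":0},{"tx":0,"ty":0,"tz":-0.07,"spin":0}]' -1 100; python3 f.py
```

```text
clock: 24.95
position: [510.4, -45.2, 143.8]
tool_rot: [0.991, 0.137, 0.002, 0.001]
ft_force: [-2.3, -0.4, 13.8]
grip_width: 0.292
[510.41 -45.17 143.8 ] F [-1.92 -0.83 13.28] push 15.88 bottom 86.1 [-0.09  0.37  0.02] 25.1
```

```bash
python3 -m handwheel '[{"tx":0,"ty":0,"tz":-0.01,"spin":0},{"tx":0,"ty":0,"tz":-0.02,"spin":0},{"tx":0,"ty":0,"tz":-0.03,"spin":0},{"tx":0,"ty":0,"tz":-0.04,"spin":0},{"tx":0,"ty":0,"tz":-0.05,"spin":0},{"tx":0,"ty":0,"tz":-0.05,"spin":0},{"tx":0,"ty":0,"tz":-0.05,"spin":0},{"tx":0,"ty":0,"tz":-0.05,"spin":0}]' -1 100; python3 f.py
```

```text
clock: 26.15
position: [510.5, -45.2, 143.5]
tool_rot: [0.991, 0.137, 0.002, 0.001]
ft_force: [-1.7, 0.3, 14.2]
grip_width: 0.292
[510.46 -45.18 143.46] F [-1.79 -0.22 13.89] push 16.49 bottom 85.76 [-0.1   0.36  0.02] 26.3
```

```bash
python3 -m handwheel '[{"tx":0,"ty":0,"tz":-0.01,"spin":0},{"tx":0,"ty":0,"tz":-0.02,"spin":0},{"tx":0,"ty":0,"tz":-0.03,"spin":0},{"tx":0,"ty":0,"tz":-0.04,"spin":0},{"tx":0,"ty":0,"tz":-0.05,"spin":0},{"tx":0,"ty":0,"tz":-0.05,"spin":0},{"tx":0,"ty":0,"tz":-0.05,"spin":0},{"tx":0,"ty":0,"tz":-0.05,"spin":0}]' -1 100; python3 f.py
```

```text
clock: 27.35
position: [510.5, -45.2, 143.1]
tool_rot: [0.991, 0.136, 0.002, 0.001]
ft_force: [-1.4, -0.5, 15.3]
grip_width: 0.296
[510.52 -45.19 143.06] F [-1.63 -0.41 14.76] push 17.36 bottom 85.36 [-0.1   0.39 -0.04] 27.5
```

```bash
python3 -m handwheel '[{"tx":0,"ty":0,"tz":-0.01,"spin":0},{"tx":0,"ty":0,"tz":-0.02,"spin":0},{"tx":0,"ty":0,"tz":-0.03,"spin":0},{"tx":0,"ty":0,"tz":-0.04,"spin":0},{"tx":0,"ty":0,"tz":-0.04,"spin":0},{"tx":0,"ty":0,"tz":-0.04,"spin":0},{"tx":0,"ty":0,"tz":-0.04,"spin":0},{"tx":0,"ty":0,"tz":-0.04,"spin":0}]' -1 100; python3 f.py
python3 - <<'E'
from h import *
for r in nets.masks_of('wrist','pusher_mid')[:1]:
  m=r['pixels'];ys,xs=np.where(m);print(r['p'],xs.min(),xs.max(),ys.min(),ys.max())
  for y in range(ys.min(),ys.max(),12): q=np.where(m[y])[0]; print(y,q.min(),q.max(),end='; ')
E
```

```text
clock: 28.55
position: [510.4, -45.3, 141.4]
tool_rot: [0.991, 0.136, 0.002, 0.001]
ft_force: [1.4, -1.3, 8.3]
grip_width: 0.287
[510.4  -45.31 141.43] F [ 0.82 -0.79  8.36] push 10.96 bottom 83.73 [-0.42 -0.27 -0.02] 28.7
0.64 282 356 190 354
190 316 320; 202 294 342; 214 287 349; 226 284 353; 238 282 354; 250 294 343; 262 292 344; 274 291 346; 286 289 348; 298 287 350; 310 283 354; 322 282 356; 334 284 353; 346 293 344;
```

```bash
python3 -m handwheel '[{"tx":0,"ty":0,"tz":-0.02,"spin":0},{"tx":0,"ty":0,"tz":-0.04,"spin":0},{"tx":0,"ty":0,"tz":-0.06,"spin":0},{"tx":0,"ty":0,"tz":-0.08,"spin":0},{"tx":0,"ty":0,"tz":-0.1,"spin":0},{"tx":0,"ty":0,"tz":-0.11,"spin":0},{"tx":0,"ty":0,"tz":-0.11,"spin":0},{"tx":0,"ty":0,"tz":-0.11,"spin":0}]' -1 100; python3 f.py
```

```text
clock: 29.8
position: [510.5, -45.3, 141.0]
tool_rot: [0.991, 0.136, 0.002, 0.001]
ft_force: [0.2, -0.8, 10.9]
grip_width: 0.295
[510.51 -45.29 140.99] F [-0.22 -0.44 11.02] push 13.62 bottom 83.29 [-0.31  0.07 -0.07] 29.95
```

```bash
python3 -m handwheel '[{"tx":0,"ty":0,"tz":-0.02,"spin":0},{"tx":0,"ty":0,"tz":-0.04,"spin":0},{"tx":0,"ty":0,"tz":-0.06,"spin":0},{"tx":0,"ty":0,"tz":-0.08,"spin":0},{"tx":0,"ty":0,"tz":-0.1,"spin":0},{"tx":0,"ty":0,"tz":-0.1,"spin":0},{"tx":0,"ty":0,"tz":-0.1,"spin":0},{"tx":0,"ty":0,"tz":-0.1,"spin":0}]' -1 100; python3 f.py;  python3 -m handwheel '[{"tx":0,"ty":0,"tz":0,"spin":0},{"tx":0,"ty":0,"tz":0,"spin":0},{"tx":0,"ty":0,"tz":0,"spin":0},{"tx":0,"ty":0,"tz":0,"spin":0},{"tx":0,"ty":0,"tz":0,"spin":0},{"tx":0,"ty":0,"tz":0,"spin":0},{"tx":0,"ty":0,"tz":0,"spin":0},{"tx":0,"ty":0,"tz":0,"spin":0}]' -1 100; python3 f.py
```

```text
clock: 31.0
position: [510.6, -45.3, 140.6]
tool_rot: [0.991, 0.136, 0.002, 0.001]
ft_force: [-2.4, -0.4, 14.2]
grip_width: 0.294
[510.6  -45.28 140.58] F [-1.78 -0.76 14.24] push 16.84 bottom 82.88 [-0.27  0.26 -0.04] 31.15
clock: 32.2
position: [510.6, -45.3, 140.6]
tool_rot: [0.991, 0.137, 0.002, 0.001]
ft_force: [-2.0, -0.1, 14.4]
grip_width: 0.291
[510.61 -45.28 140.57] F [-1.75 -0.38 14.26] push 16.86 bottom 82.87 [-0.32  0.29 -0.1 ] 32.35
```

```bash
python3 -m handwheel '[{"tx":-0.05,"ty":0,"tz":0.3,"spin":0},{"tx":-0.05,"ty":0,"tz":0.8,"spin":0},{"tx":-0.05,"ty":0,"tz":1.5,"spin":0},{"tx":-0.05,"ty":0,"tz":2.5,"spin":0},{"tx":-0.05,"ty":0,"tz":3.7,"spin":0},{"tx":-0.05,"ty":0,"tz":5,"spin":0},{"tx":-0.05,"ty":0,"tz":6.2,"spin":0},{"tx":-0.05,"ty":0,"tz":6.2,"spin":0}]' -1 100
python3 - <<'E'
from h import *
s=bot.observe();print(s['position'],s['ft_force'])
sc=camera('scene');w=camera('wrist')
a=cv2.resize(w[120:380,190:450],(520,520));b=cv2.resize(sc[160:260,255:325],(280,400))
z=np.zeros((520,800,3),np.uint8);z[:,:520]=a;z[:400,520:]=b;save('c13.png',z)
for r in nets.mark_of('scene','cap_mid')[:2]+nets.mark_of('wrist','cap_mid')[:2]:print(r)
E
```

```text
clock: 33.4
position: [509.4, -45.1, 201.4]
tool_rot: [0.991, 0.136, 0.001, 0.0]
ft_force: [-0.4, -1.0, -2.6]
grip_width: 0.297
[509.38176476 -45.12985407 201.39033691] [-0.38979432 -0.99266629 -2.5674068 ]
{'uv': [411.4, 216.0], 'p': 0.69}
{'uv': [289.6, 209.4], 'p': 0.59}
{'uv': [318.3, 198.3], 'p': 0.68}
```

View pics/c13.png

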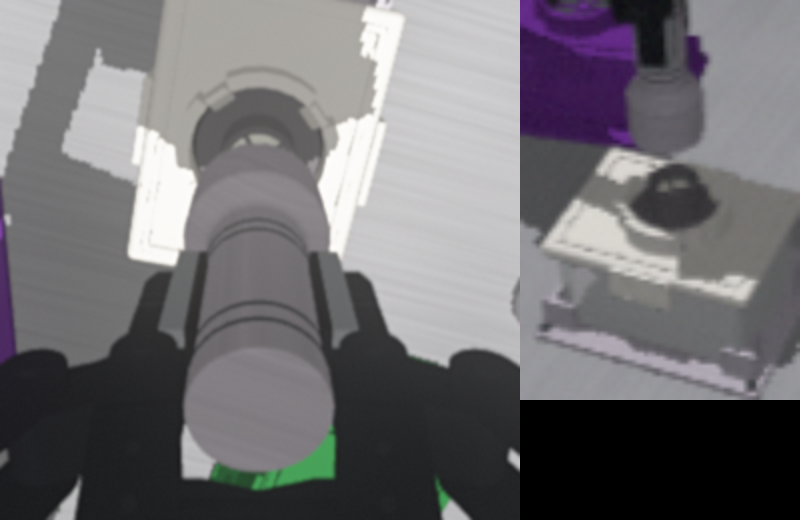

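```bash
python3 -m handwheel '[{"tx":-0.7,"ty":4,"tz":0,"spin":0},{"tx":-1.7,"ty":9,"tz":0,"spin":0},{"tx":-2.7,"ty":14,"tz":0,"spin":0},{"tx":-3.7,"ty":19,"tz":0,"spin":0},{"tx":-4.7,"ty":24,"tz":0,"spin":0},{"tx":-5.9,"ty":28.5,"tz":0,"spin":0},{"tx":-6.5,"ty":31,"tz":-2,"spin":0},{"tx":-6.5,"ty":31,"tz":-6,"spin":0}]' -1 100; python3 -m handwheel '[{"tx":0,"ty":0,"tz":-3,"spin":0},{"tx":0,"ty":0,"tz":-5,"spin":0},{"tx":0,"ty":0,"tz":-6.5,"spin":0},{"tx":0,"ty":0,"tz":-7.3,"spin":0},{"tx":0,"ty":0,"tz":-7.8,"spin":0},{"tx":0,"ty":0,"tz":-8.0,"spin":0},{"tx":0,"ty":0,"tz":-8.1,"spin":0},{"tx":0,"ty":0,"tz":-8.1,"spin":0}]' -1 100; python3 f.py
```

```text
clock: 34.6
position: [443.9, 267.1, 140.3]
tool_rot: [0.99, 0.138, 0.002, -0.001]
ft_force: [1.7, 0.7, -3.4]
grip_width: 0.292
clock: 35.6
position: [444.1, 265.0, 59.3]
tool_rot: [0.991, 0.136, 0.0, -0.0]
ft_force: [-0.1, -0.0, -2.1]
grip_width: 0.291
[444.04 265.02  59.24] F [-0.16 -0.07 -2.66] push -0.06 bottom 1.54 [-0.02  0.04  0.02] 35.75
```

```bash
python3 -m handwheel '[{"tx":0,"ty":0,"tz":-0.03,"spin":0},{"tx":0,"ty":0,"tz":-0.06,"spin":0},{"tx":0,"ty":0,"tz":-0.09,"spin":0},{"tx":0,"ty":0,"tz":-0.12,"spin":0},{"tx":0,"ty":0,"tz":-0.15,"spin":0},{"tx":0,"ty":0,"tz":-0.17,"spin":0},{"tx":0,"ty":0,"tz":-0.17,"spin":0},{"tx":0,"ty":0,"tz":-0.17,"spin":0}]' -1 100; python3 f.py
```

```text
clock: 36.8
position: [444.1, 265.0, 57.7]
tool_rot: [0.991, 0.136, 0.0, -0.0]
ft_force: [-2.7, -1.9, 5.1]
grip_width: 0.295
[444.07 265.02  57.74] F [-3.   -1.42  5.45] push 8.05 bottom 0.04 [-0.37  0.49  0.01] 36.95
```

```bash
python3 -m handwheel '[{"tx":0,"ty":0,"tz":0.03,"spin":0},{"tx":0,"ty":0,"tz":0.06,"spin":0},{"tx":0,"ty":0,"tz":0.06,"spin":0},{"tx":0,"ty":0,"tz":0.06,"spin":0},{"tx":0,"ty":0,"tz":0.06,"spin":0},{"tx":0,"ty":0,"tz":0.06,"spin":0},{"tx":0,"ty":0,"tz":0.06,"spin":0},{"tx":0,"ty":0,"tz":0.06,"spin":0}]' -1 30; python3 f.py; python3 -m handwheel '[{"tx":0,"ty":0,"tz":0,"spin":0},{"tx":0,"ty":0,"tz":0,"spin":0},{"tx":0,"ty":0,"tz":0,"spin":0},{"tx":0,"ty":0,"tz":0,"spin":0},{"tx":0,"ty":0,"tz":0,"spin":0},{"tx":0,"ty":0,"tz":0,"spin":0},{"tx":0,"ty":0,"tz":0,"spin":0},{"tx":0,"ty":0,"tz":0,"spin":0}]' 0.4 30;  python3 -m handwheel '[{"tx":0,"ty":0,"tz":2,"spin":0},{"tx":0,"ty":0,"tz":5,"spin":0},{"tx":0,"ty":0,"tz":8,"spin":0},{"tx":0,"ty":0,"tz":11,"spin":0},{"tx":0,"ty":0,"tz":13,"spin":0},{"tx":0,"ty":0,"tz":13,"spin":0},{"tx":0,"ty":0,"tz":13,"spin":0},{"tx":0,"ty":0,"tz":13,"spin":0}]' 1 30
python3 - <<'E'
from h import *
s=bot.observe();KT=cam('wrist',s);im=camera('wrist');save('w14.png',im)
for r in nets.mark_of('wrist','pusher_mid')[:2]: print(r,at_z(KT,r['uv'],52))
for r in nets.masks_of('wrist','pusher_mid')[:1]:
  m=r['pixels'];ys,xs=np.where(m);print(xs.min(),xs.max(),ys.min(),ys.max())
for c in ['top','scene']:
  im=camera(c);save(c+'14.png',im);K=cam(c)
  for t,z in [('pusher_mid',52),('cap_mid',93),('plug_mid',4.5),('tamper_mid',44),('dish_mid',7.5)]:
    for r in nets.mark_of(c,t)[:2]: print(c,t,round(r['p'],2),r['uv'],at_z(K,r['uv'],z).round(1))
print(bot.observe()['clock'])
E
```

```text
clock: 38.0
position: [443.9, 264.9, 57.8]
tool_rot: [0.991, 0.136, 0.0, 0.0]
ft_force: [-0.5, -1.3, 1.0]
grip_width: 0.297
[443.89 264.95  57.77] F [-0.39 -0.72  0.95] push 3.55 bottom 0.07 [-0.03  0.03 -0.02] 38.15
clock: 39.2
position: [443.9, 264.9, 57.8]
tool_rot: [0.991, 0.136, 0.0, 0.0]
ft_force: [0.4, -0.0, 0.1]
grip_width: 0.698
clock: 40.2
position: [443.4, 264.7, 186.4]
tool_rot: [0.991, 0.136, -0.001, 0.0]
ft_force: [-0.1, 0.0, 0.1]
grip_width: 1.004
{'uv': [322.3, 189.2], 'p': 0.57} [442.86698192 260.39577709  52.        ]
296 339 156 224
top pusher_mid 0.62 [334.6, 221.6] [509.6 -38.5  52. ]
top pusher_mid 0.51 [220.1, 253.7] [452.2 270.9  52. ]
top cap_mid 0.72 [337.3, 217.3] [513.8 -44.8  93. ]
top plug_mid 0.64 [414.1, 237.6] [ 452.4 -254.4    4.5]
top tamper_mid 0.68 [421.7, 179.4] [ 605.3 -288.    44. ]
top dish_mid 0.78 [469.0, 211.6] [ 510.1 -415.2    7.5]
top dish_mid 0.41 [420.8, 180.4] [ 611.1 -293.9    7.5]
scene pusher_mid 0.9 [322.5, 153.5] [445.  259.1  52. ]
scene pusher_mid 0.26 [383.9, 296.1] [ 782.9 -163.6   52. ]
scene cap_mid 0.73 [321.1, 152.9] [466.9 204.   93. ]
scene cap_mid 0.56 [291.8, 210.4] [510.6 -51.   93. ]
scene plug_mid 0.74 [323.7, 152.8] [415.6 329.6   4.5]
scene plug_mid 0.6 [227.5, 287.2] [ 452.1 -253.3    4.5]
scene tamper_mid 0.96 [281.4, 311.1] [ 608.6 -278.8   44. ]
scene dish_mid 0.82 [200.6, 361.8] [ 511.1 -420.3    7.5]
40.95
```

```bash
python3 -c "
from h import *
print(job.close_job())"
```

```text
the job is handed in; nothing more can be done
None
```

I stood the vent cap in the white box's boss, pressed it home with the sleeve pusher, put the pusher back on the bench and handed the job in at about 41 s. No verdict was reported.

- **Placing the cap:** I lowered it about 4 mm into the boss and let go, so it dropped the last few millimetres onto the hooks. The close picture afterwards showed it upright and centred.
- **Pressing:** The force rose to about 17.4 N (pusher weight allowed for). On the next step the hooks gave way: the force dropped to 11 N and the tool sank 1.6 mm. I then held it at about 16.8 N for over a second; the highest force I read was about 17.4 N, under the 21 N limit, though I only sampled it between moves.
- **Pusher:** It is back within a few millimetres of where it started. The scene camera marks it at its starting pixel to within 2 pixels, and the wrist force was about zero after I let go. I judged it upright from the network's outline, not from a picture.
- **Bystanders:** I never touched any of them. The last network readings for plug, tamper and dish agree with the first to about 10 mm, which is their scatter. I did not re-measure the jars, tweezers or marker.

**Disagreements:**
- Before pressing, the wrist and scene cameras disagreed by about 2 mm on the pusher's offset from the cap. I used a value between them, and the sleeve went over the chimney without resistance.
- In the last check some network hits were false: the top camera's best pusher hit was the cap, and the scene camera's best cap and plug hits were the pusher. I used the second hits, which match the known positions.

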